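# Set the cake smoother's post for the next cake

## Robot

A 6-joint arm with a two-finger parallel gripper is mounted at the origin on a cart in front of the work surface, level with it; the furniture and walls round the work are solid. World frame = base frame: x ahead of the robot, y to its left, z up, the work surface at z = 0. Lengths are in m, angles in rad, forces in N, time in s.
With the tool pointing down it reaches from about 0.425 to 0.95 m from the base axis. Payload 3.5 kg.
Tool frame: the origin (TCP) lies between the finger pads; the fingertips stand 14 mm ahead of it and the grasp point (between the pads) lies 5 mm behind it (ctrl.tip_extent is the distance from the TCP to the fingertips, in m); x points along the fingers, z is the direction in which the jaws open and shut, and the axes are right-handed (so a half turn about x gives the same grasp; the last joint's range is limited). The gripper opens to 85 mm and grips with 20 to 120 N. Pads are 22 mm wide; open, the fingers measure 114 mm over their backs; the gripper's body (76 mm by 85 mm) begins 54 mm behind the grasp point. The pads swing forward as they close: fully open they stand 13 mm farther back than shut.
Start: joints at [1.057, 0.286, 1.577, -0, 1.279, -0.15], TCP at [0.24, 0.631, 0.245] pointing down, gripper open.
Joint ranges: [-2.77, 2.77], [-0.9, 2.22], [0.21, 2.48], [-1.53, 4.67], [0.24, 2.81], [-2.84, 2.84]. Speed limits (rad/s): [2.79, 2.79, 3.14, 3.14, 3.14, 3.14].

## Interface

Orientations are given as a unit quaternion [x, y, z, w].
In Python, from plant import ctrl gives the robot as it stands.
- The arm moves only by the tool move_arm, never from a script. Its argument "commands" is one flat list of numbers, 4 for each row, row after row: the shift along the tool's x, y, z in units of 25 mm (1.0 is 25 mm), then the turn about the tool's x in units of 5 degrees (1.0 is 5 degrees). A call has 1 to 20 rows; each row shifts and turns the commanded pose from where the row before left it, along the tool's axes as they then stand; what a row does not reach is not made up. A row lasts 1/8 s, in which the tool goes at most 62.5 mm and 10.7 degrees, less where a joint would pass 70% of its speed; a pose out of reach is approached as far as the arm can. A call is refused whole if a number of a shift passes 1 or a number of a turn 1, either way. A call with a gripper value outside its range is refused whole. "jaw" is the finger opening in mm, from 0 to 85.4, set as the call begins (left out, the last holds). The fingers move at their own pace and stop on an object; "force" is the grip in N (left out, the last holds). Time passes only in rows, so rows that do not move let the fingers close. It gives the time, the measured TCP pose, the force and the opening at its end, in the units of the state.
- ctrl.get_state(): the state, without advancing time (a new reading comes with each control period).
- ctrl.read_camera(name): name is "scene" or "top" or "wrist"; returns the picture (420x560x3 uint8, red, green, blue); there is no depth.
- ctrl.get_calibration(name): a dict with "camera_matrix" (3x3 intrinsics, pixels), "k1" (the pictures are not rectified: a ray, as slopes to the right and down, at radius r is drawn at 1 + k1 r^2 times it, then the intrinsics apply), "camera_from_world" (4x4, takes a point from world to camera coordinates); the wrist camera has in their place "mount" (4x4, takes a point from camera to tool coordinates, whose origin is the TCP and whose axes are the tool frame's). Camera axes: x right, y down, z forward; pixel columns grow to the right and rows downward; lengths in m; the calibration is good to about 2 mm. A picture is of the moment at which its call begins: read the wrist's pose just before it. get_calibration takes no time and is no camera call.
- ctrl.sign_off(): hands the job in, once; it reports no verdict.
The state is a dict: "time": time; "qpos": joint angles; "dq": joint speeds; "joint_efforts": joint torques, N m; "eef_pos": TCP position; "tcp_rot": TCP orientation; "contact_force": force on the tool from outside, world axes, zero at the start; "wrist_torque": the same for the moment, N m; "opening": opening from 0.0 (shut) to 1.0 (fully open).
Only numpy, scipy, OpenCV 4.12 (cv2) and the standard library are available. Lean on these libraries where they do the work, as an engineer would, in place of code of your own. Each camera call takes 0.05 s, during which the arm holds its last target.

## Task

Set up the cake smoother for the next larger cake: slide its carriage one station along the rail, away from the turntable, until it drops into the next notch, then lift the post until the small pin in the slot is level with the pointer beside it. Without letting go of the post, swing the cam lever fully shut towards the front, and finish still holding the post at that height with the lever shut, because the comb is clipped in next. Leave the pointer where it is set and do not disturb the honey jar or the timer.

Things in the scene. Friction and masses are not known exactly. Their poses are not given: they have to be found in the camera images.
- smoother: Fixed base of the cake smoother: a turntable (disc 180 mm across, top 86 mm high, white foot) from which a flat rail 60 mm wide, 18 mm high runs to the front along the base's -x, roughly towards the robot, 55 to 262 mm from the turntable axis. Origin on that axis at counter height; z up. A till 0.29 m high stands to the left behind (world x over 0.53, y over -0.03): come in round its front.
- carriage (a joint): Slide of the carriage along the rail (m), growing away from the turntable. Stations 35 mm apart: 0 (post 140 mm from the turntable axis), 0.035 and 0.070; it starts at 0. At each a sprung roller drops into an 8 mm wide slot; about 11 N breaks it out, about 1 N moves it in between.
- post_head: Round steel post in the sleeve, 16 mm across, with a cylindrical grip 24 mm across on top, 166 to 208 mm above the counter when down. About 0.23 kg. It slides up and down and turns freely until the cam lever is shut; let go unlocked, it drops. Origin on its axis, at counter height when down; z up.
- post_grip (a point): Point on the post's axis at the middle of the 24 mm grip, 187 mm above the counter when down. Fingers can take the grip from above from any side where the blade does not stand; a finger 22 mm wide on the grip meets the blade about 0.7 rad before its middle reaches it, so take hold with a finger 1 to 1.2 rad clockwise of the blade.
- post (a joint): Height of the post above its bottom stop (m), 0 when down; travel 0.044.
- index_pin (a point): Front end of the small steel pin (4.4 mm thick) that belongs to the post and sticks out through the upright slot in the sleeve's front; 70 mm above the counter when the post is down, rising with the post. It does not turn with the post.
- pointer: Small dark steel pointer (10 mm block with a flat tip) at the edge of the slot in the sleeve's front: the mark for the pin. Its height is set anew each time, 18 to 38 mm above the pin's lowest place; it rides with the carriage. Origin at the front of the slot, at the tip's height: the pin is level when it has the same height.
- lever (a joint): Cam lever angle (rad): 0 open, 1.2 shut at its stop; starts at 0 to 0.2. Turns anticlockwise seen from above about an upright axis 5 mm behind (base +x) the post's axis; stays where left (0.06 N m friction, rising to about 0.5 over the last 0.4 rad, where the cam bites on the post). At 0 the blade points 1.75 rad from the base's +x, to the left; shut, 2.95 rad, to the front.
- lever_blade (a point): Middle of the lever's upright blade beside the post's grip: a radial steel plate 6 mm thick (black outer end 9 mm), 22 to 48 mm from the lever's axis, 141 to 223 mm above the counter; this point is 34 mm from that axis, at 205 mm. A hand holding the grip from above can turn about the post and push the blade round with a finger's flank.
- honey_jar: Honey jar, 53 mm across, 71 mm high, standing near the rail. Origin at the centre of its underside. Bystander.
- egg_timer: Round kitchen timer, 63 mm across, 52 mm high, standing near the rail. Origin at the centre of its underside. Bystander.
- carriage_top (a point): On the post's axis, at the height of the top of the carriage's grey block (70 mm across the rail, 64 mm along it, top 47 mm above the counter), which rides on the rail. An upright clamp sleeve, 34 to 42 mm across, stands on it up to 138 mm. The carriage may be pushed at the block or drawn along by the post's grip.

How it is judged:
By the outcome, as a careful person would: the job done as asked, in the order asked, and still so for the second after the job is handed in, while the arm keeps its last pose, push and grip.
It also fails if it takes over 48 s, if anything falls off the work surface, if the arm or the gripper's body presses on something with over 40 N, if the wrist force passes 120 N, or if a joint passes its speed limit or range.

## Working session

There is one attempt and no reset: what is moved stays moved. The work goes in short steps, Python scripts to look and compute and a tool call to move; the robot and the scene stay as the last step left them, time stands still between calls to the robot, and variables do not carry over. Pictures are saved under pics/ and viewed, and the job is handed in when it is done.

Besides the shell and the picture viewer there is one more tool, called after "Emit:" as a command line: name --argument value ..., lists and objects as JSON in quotes. move_arm: Moves the arm, as the interface text tells. Its arguments: {"type":"object","properties":{"commands":{"type":"array"},"jaw":{"type":"number"},"force":{"type":"number"}},"required":["commands"]}

```bash
ls; mkdir -p pics
python3 - <<'E'
from plant import ctrl
import cv2, numpy as np
s=ctrl.get_state(); print(s)
for n in ("scene","top","wrist"):
    c=ctrl.get_calibration(n); print(n,c)
    cv2.imwrite(f"pics/{n}0.png",ctrl.read_camera(n)[:,:,::-1])
E
```

```text
pics
{'time': 0.0, 'qpos': array([ 1.05699014e+00,  2.87195722e-01,  1.57817082e+00, -1.18288930e-05,
        1.27860652e+00, -1.50011937e-01]), 'dq': array([ 0.00029557,  0.0001294 ,  0.00021264, -0.00202498, -0.00116328,
        0.00151684]), 'joint_efforts': array([-2.22393021e-03, -4.05999398e+01, -2.92616522e+01, -2.80541399e-04,
        5.84374677e-03,  7.19847606e-06]), 'eef_pos': array([0.23985274, 0.63028103, 0.24393045]), 'tcp_rot': array([-0.4016763 ,  0.58295269,  0.40093168,  0.58144312]), 'contact_force': array([0.23780081, 0.59333963, 0.23101854]), 'wrist_torque': array([-0.04686247, -0.00888254,  0.00554716]), 'opening': 1.0001744622199331}
scene {'camera_matrix': array([[402.18449333,   0.        , 277.91112129],
       [  0.        , 402.18449333, 205.85344759],
       [  0.        ,   0.        ,   1.        ]]), 'k1': -0.061045123938697966, 'camera_from_world': array([[ 0.50222777, -0.86457629,  0.01658621, -0.48348127],
       [-0.60137986, -0.36299259, -0.71174338,  0.3765704 ],
       [ 0.62137713,  0.34748268, -0.70224373,  0.64945303],
       [ 0.        ,  0
[... 369 characters left out ...]
127,  0.58988398],
       [ 0.17413652, -0.03646622, -0.98404608,  0.88311671],
       [ 0.        ,  0.        ,  0.        ,  1.        ]])}
wrist {'camera_matrix': array([[317.57187174,   0.        , 276.42778412],
       [  0.        , 317.57187174, 202.96952178],
       [  0.        ,   0.        ,   1.        ]]), 'k1': -0.04503450773535002, 'mount': array([[ 1.83663585e-03, -3.28030552e-01,  9.44665329e-01,
        -1.27870281e-01],
       [ 5.10878349e-04, -9.44666491e-01, -3.28031949e-01,
         8.54441813e-02],
       [ 9.99998183e-01,  1.08508430e-03, -1.56742464e-03,
         9.39216799e-05],
       [ 0.00000000e+00,  0.00000000e+00,  0.00000000e+00,
         1.00000000e+00]])}
```

View pics/scene0.png

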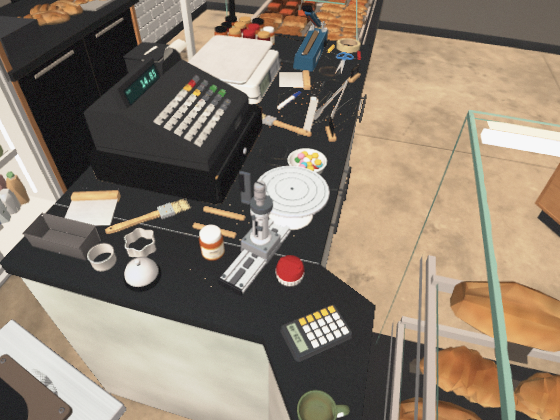

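View pics/top0.png

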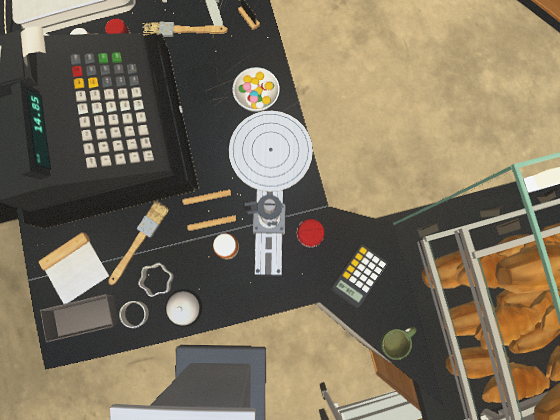

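View pics/wrist0.png

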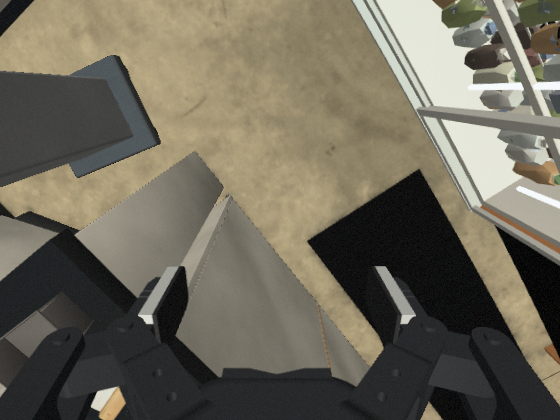

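```bash
cat > h.py <<'E'
from plant import ctrl
import cv2, numpy as np
from scipy.spatial.transform import Rotation as R
def cal(n,s=None):
    c=ctrl.get_calibration(n); K=c["camera_matrix"];k1=c["k1"]
    if n!="wrist": M=c["camera_from_world"]
    else:
        s=s or ctrl.get_state()
        T=np.eye(4);T[:3,:3]=R.from_quat(s["tcp_rot"]).as_matrix();T[:3,3]=s["eef_pos"]
        M=np.linalg.inv(T@c["mount"])
    return K,k1,M
def proj(n,P,s=None):
    K,k1,M=cal(n,s);P=np.atleast_2d(P);c=P@M[:3,:3].T+M[:3,3]
    q=c[:,:2]/c[:,2:];q=q*(1+k1*(q**2).sum(1,keepdims=True))
    return q@K[:2,:2].T+K[:2,2]
def ray(n,uv,s=None):
    K,k1,M=cal(n,s);d=(np.array(uv,float)-K[:2,2])/[K[0,0],K[1,1]]
    q=cv2.undistortPoints(np.array([[uv]],float),K,np.array([k1,0,0,0,0.]))[0,0]
    Rm=M[:3,:3];return -Rm.T@M[:3,3],Rm.T@np.array([q[0],q[1],1])
def onz(n,uv,z,s=None):
    o,d=ray(n,uv,s);return o+d*(z-o[2])/d[2]
def tri(*ls):
    A=np.zeros((3,3));b=np.zeros(3)
    for o,d in ls:
        d=d/np.linalg.norm(d);Q=np.eye(3)-np.outer(d,d);A+=Q;b+=Q@o
    x=np.linalg.solve(A,b)
    return x,[np.linalg.norm(np.cross(x-o,d/np.linalg.norm(d))) for o,d in ls]
def snap(n,name,crop=None,f=1):
    im=ctrl.read_camera(n)[:,:,::-1].copy();cv2.imwrite(f"pics/{name}_full.png",im)
    if crop: 
        a,b,c,d=crop;im=im[b:d,a:c]
    if f!=1: im=cv2.resize(im,None,fx=f,fy=f,interpolation=cv2.INTER_CUBIC)
    cv2.imwrite(f"pics/{name}.png",im);return im
E
python3 - <<'E'
from h import *
t=cv2.imread("pics/top0.png");s=cv2.imread("pics/scene0.png")
cv2.imwrite("pics/topz.png",cv2.resize(t[100:290,200:340],None,fx=4,fy=4,interpolation=cv2.INTER_CUBIC)[:600+160][:,:])
cv2.imwrite("pics/scz.png",cv2.resize(s[155:305,190:340],None,fx=4,fy=4,interpolation=cv2.INTER_CUBIC))
print(onz("top",(270,149),.086),onz("scene",(292,190),.086))
# disc contour
m=(t.min(2)>150).astype(np.uint8); 
n,l,st,ce=cv2.connectedComponentsWithStats(m); i=l[160,250]; print(st[i],ce[i])
E
```

```text
[ 0.70755037 -0.18699442  0.086     ] [ 0.70136575 -0.18901352  0.086     ]
[ 229   67   84  136 6381] [267.90299326 141.96677637]
```

View pics/topz.png

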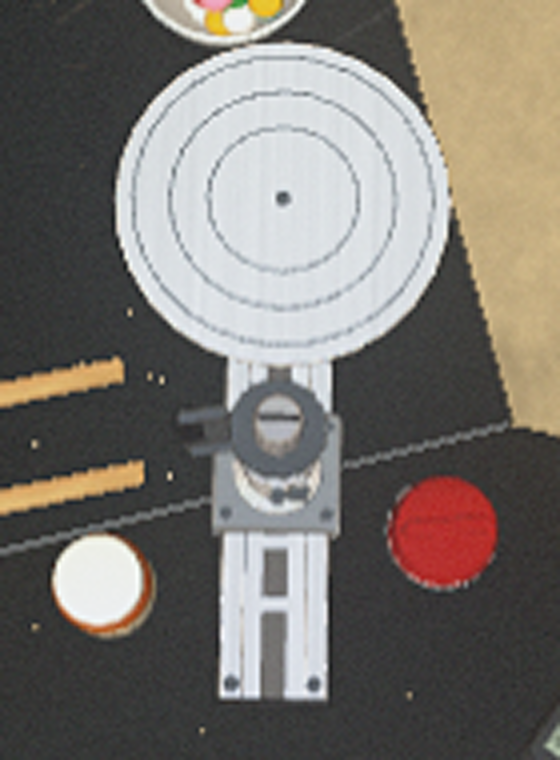

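View pics/scz.png

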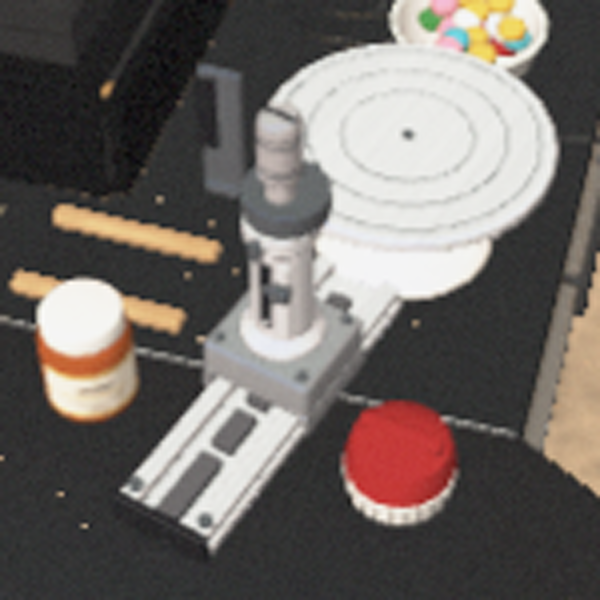

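Run:
```python
from h import *
A=onz("top",(270.75,149.5),.086);B=onz("scene",(292,188.5),.086)
print(A,B,tri(ray("top",(270.75,149.5)),ray("scene",(292,188.5))))
e=onz("top",(268.25,274.9),.018);l=onz("top",(254.75,274.75),.018);r=onz("top",(281.75,274.75),.018);print(e,np.linalg.norm(l-r),np.linalg.norm((A-e)[:2]),np.arctan2(*(A-e)[[1,0]]))
es=[onz("scene",(190+u/4,155+v/4),.018) for u,v in [(118,492),(214,552)]];print(es)
p=onz("top",(269.75,203.5),.208);ps=onz("scene",(260.2,183),.208);print(p,ps,np.linalg.norm((p-A)[:2]),tri(ray("top",(269.75,203.5)),ray("scene",(260.2,183))))
print(onz("top",(200+100/4,100+580/4),.071),onz("top",(200+444/4,100+530/4),.052))
print("blade",onz("top",(246,205),.223),onz("top",(255,203),.223),onz("scene",(190+205/4,155+70/4),.223),onz("scene",(190+237/4,155+70/4),.223))
```

```text
[ 0.70647298 -0.18860233  0.086     ] [ 0.70604266 -0.18645131  0.086     ] (array([ 0.70541983, -0.18782226,  0.08738152]), [np.float64(0.000977413135449146), np.float64(0.0009774131354491759)])
[ 0.44444866 -0.18716953  0.018     ] 0.05869753451724326 0.26202823782605983 -0.005468130485641214
[array([ 0.44300603, -0.15700243,  0.018     ]), array([ 0.43801765, -0.22182128,  0.018     ])]
[ 0.56798535 -0.18777933  0.208     ] [ 0.56683306 -0.18564391  0.208     ] 0.13849007096800223 (array([ 0.56711937, -0.18685377,  0.20860228]), [np.float64(0.0011866923219527653), np.float64(0.0011866923219527984)])
[ 0.50397188 -0.09668259  0.071     ] [ 0.53447826 -0.27713837  0.052     ]
blade [ 0.56199604 -0.14617851  0.223     ] [ 0.56578949 -0.16186191  0.223     ] [ 0.55967379 -0.14648201  0.223     ] [ 0.5678165 -0.1599187  0.223    ]
```

Run:
```python
from h import *
s=ctrl.get_state();M=R.from_quat(s["tcp_rot"]).as_matrix();print(M, np.degrees(np.arctan2(M[1,2],M[0,2])))
for n in("scene","top"):
    print(ray(n,(280,200))[0])
print(proj("scene",[[.548,-.187,.07],[.548,-.187,.09],[.548,-.187,.11]]))
```

```text
[[-9.00948539e-04 -9.34551312e-01  3.55827252e-01]
 [-1.59562204e-03  3.55828287e-01  9.34549990e-01]
 [-9.99998321e-01  2.74215641e-04 -1.81177365e-03]] 69.15581093112243
[ 0.06572432 -0.50698785  0.73211493]
[ 0.42887591 -0.18541906  0.98019921]
[[257.06289426 235.71965365]
 [256.87529693 229.56938315]
 [256.68207486 223.21322982]]
```

Emit:
move_arm --commands '[0,-0.3,-0.5,-1,0,-0.5,-1,-1,0,-0.5,-1,-1,0,-0.5,-1,-1,0,-0.5,-1,-0.17,0,-0.5,-1,0,0,-0.5,-1,0,0,-0.5,-1,0,0,-0.5,-1,0,0,-0.5,-1,0,0,-0.5,-1,0,0,-0.5,-1,0,0,-0.5,-1,0,0,-0.5,-1,0,0,-0.5,-1,0,0,-0.5,-1,0]'

```text
time: 2.15
eef_pos: [0.4151, 0.2349, 0.2451]
tcp_rot: [-0.5, 0.5, 0.5, 0.5]
contact_force: [0.4, 1.2, -0.4]
opening: 1.004
```

Emit:
move_arm --commands '[0,-0.3,-1,0,0,-0.3,-1,0,0,-0.3,-1,0,0,-0.3,-1,0,0,0,-1,0,0,0,-1,0,0,0,-1,0,0,0,-1,0,0,0,-1,0,0,0,-1,0,0,0,-1,0,0,0,-1,0,0.6,0,-1,0,0.6,0,-1,0,0.8,-0.2,-1,0,0.8,-0.2,-1,0,0.8,-0.2,-0.9,0,0,0,0,0]'

```text
time: 4.4
eef_pos: [0.459, -0.187, 0.1534]
tcp_rot: [-0.498, 0.501, 0.501, 0.5]
contact_force: [0.1, 0.1, -0.3]
opening: 1.0
```

Run:
```python
from h import *
s=ctrl.get_state();print(s["eef_pos"],s["time"]);snap("wrist","w1")
print(proj("wrist",[[.548,-.187,.07],[.548,-.187,.108]],s))
```

```text
[ 0.45899254 -0.18702155  0.15337937] 4.4
[[276.32490581 321.05460739]
 [276.34669386 357.21198495]]
```

View pics/w1.png

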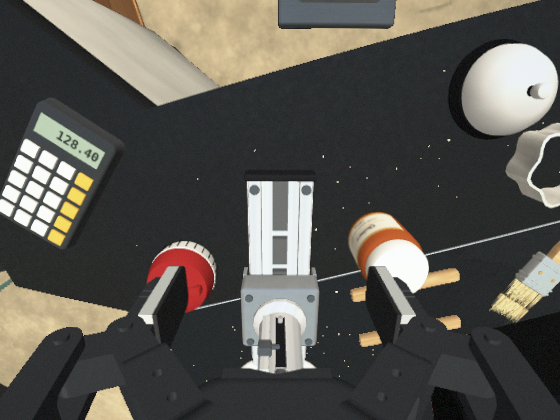

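Run:
```python
import cv2
im=cv2.imread("pics/w1.png");cv2.imwrite("pics/w1z.png",cv2.resize(im[270:375,225:335],None,fx=5.5,fy=5.5,interpolation=cv2.INTER_CUBIC))
```

```text
(no output)
```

View pics/w1z.png

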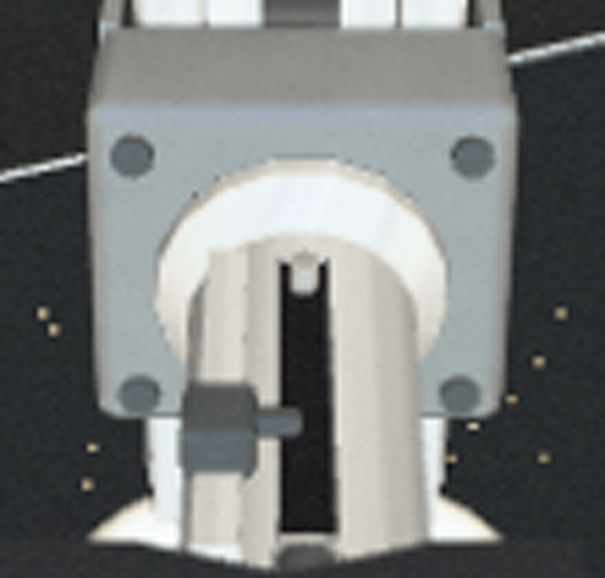

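Emit:
move_arm --commands '[-1,0,0,0,-1,0,0,0,-1,0,0,0,0,0,0,0]'

```text
time: 4.95
eef_pos: [0.4614, -0.1867, 0.2336]
tcp_rot: [0.503, -0.499, -0.498, -0.5]
contact_force: [0.2, -0.1, 0.5]
opening: 1.001
```

Run:
```python
from h import *
s=ctrl.get_state();print(s["eef_pos"].tolist(),s["tcp_rot"].tolist(),s["time"]);im=snap("wrist","w2")
p=proj("wrist",[[.548,-.187,.07],[.548,-.187,.108]],s);print(p)
c=p.mean(0).astype(int);print(c)
cv2.imwrite("pics/w2z.png",cv2.resize(im[c[1]-50:c[1]+50,c[0]-50:c[0]+50],None,fx=6,fy=6,interpolation=cv2.INTER_CUBIC))
```

```text
[0.4613895102095087, -0.18673133697658292, 0.23363570423056812] [0.5025471741661837, -0.4992017157394497, -0.4980052749708916, -0.5002346757688231] 4.95
[[276.68239024 266.03743472]
 [276.50043273 287.08844301]]
[276 276]
```

View pics/w2z.png

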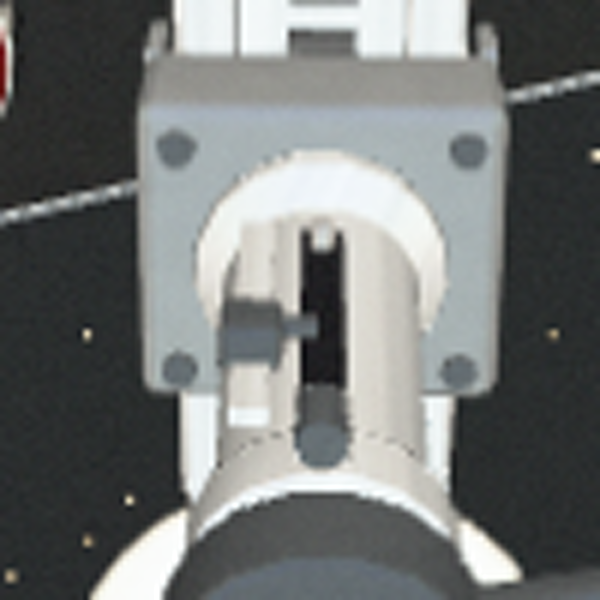

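Run:
```python
import cv2,numpy as np
a=cv2.imread("pics/w1.png").max(2);b=cv2.imread("pics/w2.png").max(2)
print(a[313:325,274:288]);print(a[340:358,268:284]);print(b[258:272,273:286]);print(b[274:288,266:284])
```

```text
[[207 210 213 213 214 220 221 223 221 219 219 220 224 232]
 [204 211 213 213 217 218 219 222 219 219 220 219 221 219]
 [208 209 212 211 211 210 192 218 218 220 219 220 221 219]
 [207 204 206 211 188 169 171 178 191 218 208 220 221 218]
 [203 164 155 185 178 175 178 176 184 192 136 220 218 218]
 [202 162  32  69 183 185 184 187 187  36 103 220 220 218]
 [203 161  31  63 175 202 208 203 172  31  88 221 217 219]
 [205 162  36  66 180 202 205 201 172  31  90 221 219 217]
 [205 161  32  63 179 203 206 202 159  29  88 219 219 217]
 [204 160  30  54 158 185 186 178 109  27  88 219 220 218]
 [204 161  34  31  65  99  99  94  29  33  88 219 219 218]
 [204 162  34  31  30  33  29  29  35  32  89 220 220 218]]
[[104  99 108 154 201 205 207 160  32  29  31  30  32  35  31  32]
 [ 90  87  81 134 199 205 206 163  31  31  33  32  29  30  31  34]
 [ 87  86  80  93 201 205 206 162  31  31  34  33  29  33  32  29]
 [ 89  87  82  75 163 165 166 124  29  29  23  32  33  32  33  34]
 [ 91  87  80  74  99  99 102  89  80  80  79  50  33  29  28  31]
 [ 89  87  81  81  90  89  92  89  91  89  90  76  31  3
[... 1937 characters left out ...]
 68  26  35  32  36 103]
 [ 91  94  92  92  93  91  86 108 112 110  98  98  96  32  33  33  39 104]
 [ 99 100 101 101 102 100  87  97 114 114 111 114 110  35  34  29  37 107]
 [114 115 118 117 116 112 100  98 121 122 111 112 107  29  32  30  40 103]
 [117 114 116 115 115 114 100 113 156 153  63  63  61  28  32  34  42 105]
 [114 114 114 115 113 112 103 153 203 201  33  35  36  34  35  35  38 105]
 [114 115 112 113 110 110 102 160 212 211  28  37  35  34  34  33  34  84]
 [110 111 109 111 113 110 106 198 212 211  28  34  35  33  30  33  27  80]
 [150 151 157 155 154 116 124 210 213 211  32  34  31  37  33  35  30  80]
 [206 210 218 216 211 131 161 207 214 211  33  32  33  31  31  34  33  83]]
```

Run:
```python
from h import *
# w1 state approx
s1=dict(eef_pos=np.array([0.45899254,-0.18702155,0.15337937]),tcp_rot=np.array([-0.498,0.501,0.501,0.5]))
s2=dict(eef_pos=np.array([0.46138951,-0.18673134,0.2336357]),tcp_rot=np.array([0.5025471741661837, -0.4992017157394497, -0.4980052749708916, -0.5002346757688231]))
for nm,a,b in [("pinedge",(280,318.3),(279.5,263.6)),("pinc",(280,317.3),(279.5,262.9)),("tipU",(277.5,345.5),(277,279.4)),("tiprearU",(277.5,348.9),(277,282.4)),("blockfront",(266,347.9),(267,280.6)),("screwL",(225+132/5.5,270+156/5.5),(226+175/6,226+149/6)),("screwR",(225+472/5.5,270+157/5.5),(226+468/6,226+151/6))]:
    print(nm,tri(ray("wrist",a,s1),ray("wrist",b,s2)))
def xat(uv,s,z): return onz("wrist",uv,z,s)
print(xat((280,317.3),s1,.07),xat((279.5,262.9),s2,.07))
for z in(.09,.095,.1,.105,.11): print(z,xat((277.5,345.5),s1,z)[0],xat((277,279.4),s2,z)[0])
```

```text
pinedge (array([ 0.54474173, -0.18406431,  0.07057097]), [np.float64(4.187547605085342e-06), np.float64(4.187547605039061e-06)])
pinc (array([ 0.54431191, -0.18406087,  0.06987941]), [np.float64(7.116479554935497e-06), np.float64(7.116479554927444e-06)])
tipU (array([ 0.54439213, -0.18637415,  0.10063821]), [np.float64(0.00019289291550342888), np.float64(0.00019289291550340974)])
tiprearU (array([ 0.54820955, -0.1863704 ,  0.09992361]), [np.float64(0.00019057732174686422), np.float64(0.00019057732174693575)])
blockfront (array([ 0.54397726, -0.19518422,  0.10338905]), [np.float64(0.0008183418423771697), np.float64(0.0008183418423771568)])
screwL (array([ 0.54244581, -0.21094321,  0.04707281]), [np.float64(3.300087910451372e-05), np.float64(3.3000879104553146e-05)])
screwR (array([ 0.54230985, -0.15690768,  0.04767687]), [np.float64(2.6403882954097116e-05), np.float64(2.6403882954100525e-05)])
[ 0.54421474 -0.1840553   0.07      ] [ 0.54424214 -0.1840688   0.07      ]
0.09 0.5543947412442751 0.551305219530586
0.095 0.5496906713753896 0.5480584793642829
0.1 0.544986601506504 0.5448117391979796
0.105 0.5402825316376185 0.5415649990316765
0.11 0.535578461768733 0.5383182588653733
```

Emit:
move_arm --commands '[-1,0,0,0,-1,0,0,0,-0.4,-1,0,0,0,-1,0,0,0,-1,0,0,0,0,0,0,0,0,0,0]'

```text
time: 5.88
eef_pos: [0.5342, -0.1862, 0.2891]
tcp_rot: [-0.499, 0.5, 0.501, 0.5]
contact_force: [-0.7, -0.3, -1.4]
opening: 1.002
```

Run:
```python
from h import *
s=ctrl.get_state();print(s["eef_pos"].tolist(),s["tcp_rot"].tolist(),s["time"],s["contact_force"]);im=snap("wrist","w3")
np.save("s3.npy",np.r_[s["eef_pos"],s["tcp_rot"]])
print(proj("wrist",[[.567,-.187,.208],[.567,-.184,.208]],s))
```

```text
[0.5341738289593972, -0.18619163182141685, 0.2890604230005861] [-0.4992305974504042, 0.5002158532153552, 0.5009705800869826, 0.49958121326633015] 5.875 [-0.67460368 -0.27096218 -1.37221769]
[[275.1304315  261.35487377]
 [279.15949967 261.35919903]]
```

View pics/w3.png

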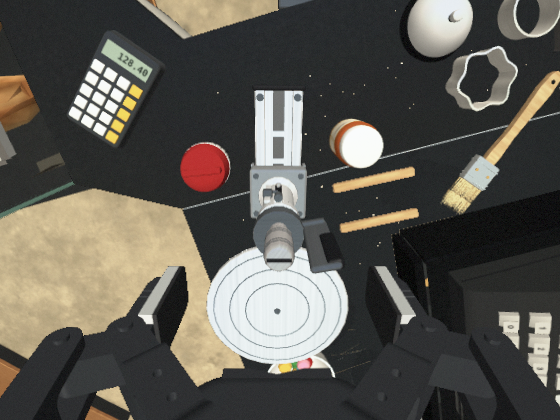

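Run:
```python
from h import *
im=cv2.imread("pics/w3.png");cv2.imwrite("pics/w3z.png",cv2.resize(im[160:290,220:360],None,fx=5,fy=5,interpolation=cv2.INTER_CUBIC)[:600])
```

```text
(no output)
```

View pics/w3z.png

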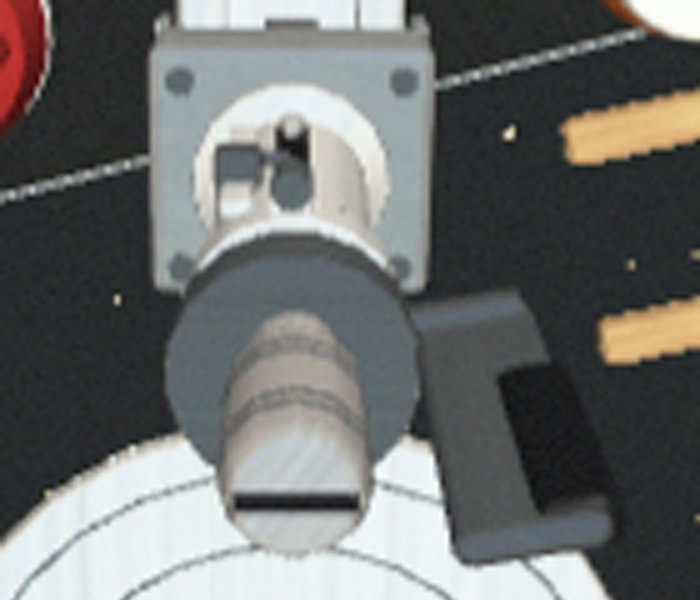

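Run:
```python
from h import *
v=np.load("s3.npy");s=dict(eef_pos=v[:3],tcp_rot=v[3:])
f=lambda u,v,z:onz("wrist",(220+u/5,160+v/5),z,s)
print("post",f(295.5,499,.208)); a=f(472,552,.223);b=f(605,525,.223);print(a,b,np.arctan2(*(b-a)[[1,0]]))
print("scr",f(180,80,.047),f(404,82,.047),f(180,267,.047),f(400,267,.047))
print("pin",f(291,122,.07))
M=R.from_quat(v[3:]).as_matrix();print(M)
```

```text
post [ 0.5656879  -0.18404926  0.208     ]
[ 0.56570487 -0.15947151  0.223     ] [ 0.56144494 -0.14111576  0.223     ] 1.798835533125743
scr [ 0.54224511 -0.21063028  0.047     ] [ 0.54267805 -0.15694063  0.047     ] [ 0.59017025 -0.21158231  0.047     ] [ 0.59010817 -0.15671904  0.047     ]
pin [ 0.54622349 -0.18412849  0.07      ]
[[-2.37484384e-03 -9.99997099e-01 -4.02798315e-04]
 [ 1.10486191e-03 -4.05423087e-04  9.99999307e-01]
 [-9.99996570e-01  2.37439716e-03  1.10582152e-03]]
```

Emit:
move_arm --commands '[0,-0.65,0.05,0,0,-0.64,0,0,0,0,0,1,0,0,0,1,0,0,0,1,0,0,0,1,0,0,0,1,0,0,0,1,0,0,0,1,0,0,0,1,0,0,0,1,0,0,0,1,0,0,0,0,0,0,0,0]' --jaw 60

```text
time: 7.68
eef_pos: [0.5677, -0.1854, 0.2903]
tcp_rot: [-0.242, 0.664, 0.242, 0.664]
contact_force: [0.2, -0.7, -0.5]
opening: 0.699
```

Run:
```python
from h import *
s=ctrl.get_state();print(s["eef_pos"].tolist(),s["qpos"],s["time"],s["contact_force"]);im=snap("wrist","w4")
M=R.from_quat(s["tcp_rot"]).as_matrix();print(np.degrees(np.arctan2(M[1,2],M[0,2])))
p=np.array([.5665,-.185,.208]);print((p-s["eef_pos"])@M, proj("wrist",[p,[.5657,-.184,.208],[.567,-.187,.208]],s))
```

```text
[0.5677371622342171, -0.18542996413659182, 0.2902789801278006] [-4.85453263e-01  8.46966550e-02  1.72616992e+00  2.36190835e-05
  1.33069615e+00 -1.18509314e+00] 7.675 [ 0.24677099 -0.73534402 -0.45472498]
40.08609030987588
[ 0.08227894  0.00112718 -0.00067233] [[276.29634725 217.66504722]
 [276.34185602 215.99219567]
 [275.02777885 220.07269021]]
```

View pics/w4.png

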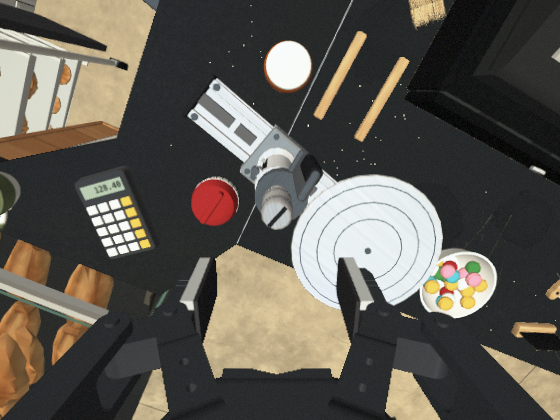

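Run:
```python
from h import *
im=cv2.imread("pics/w4.png");cv2.imwrite("pics/w4z.png",cv2.resize(im[140:240,230:330],None,fx=6,fy=6,interpolation=cv2.INTER_CUBIC)[:600])
```

```text
(no output)
```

View pics/w4z.png

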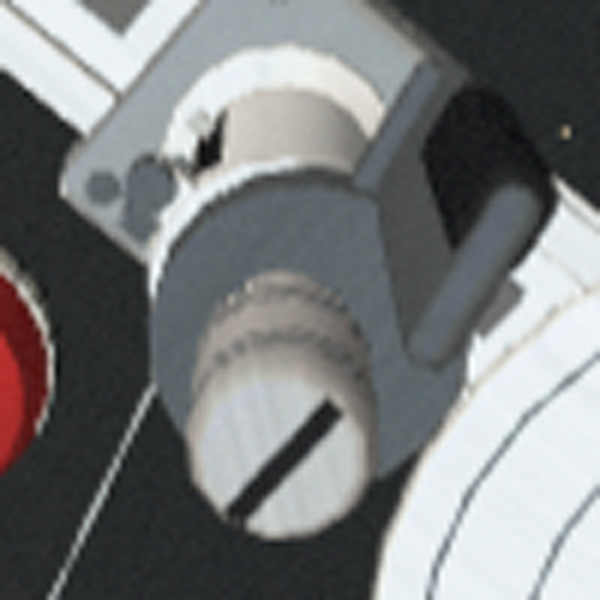

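Emit:
move_arm --commands '[0,0,0,1,0,0,0,1,0,0,0,1,0,0,0,1,0,0,0,1,0,0,0,1,0,0,0,1,0,0,0,1,0,0,0,1,0,0,0,1,0,0,0,1,0,0,0,1,0,0,0,1,0,0,0,1,0,0,0,1,0,0,0,1,0,0,0,1,0,0,0,1,0,0,0,1,0,0,0,1]'

```text
time: 10.22
eef_pos: [0.5674, -0.1855, 0.2904]
tcp_rot: [0.354, 0.612, -0.354, 0.612]
contact_force: [0.2, 0.3, -0.4]
opening: 0.698
```

Emit:
move_arm --commands '[0,0,0,1,0,0,0,1,0,0,0,1,0,0,0,1,0,0,0,1,0,0,0,1,0,0,0,1,0,0,0,1,0,0,0,1,0,0,0,1,0,0,0,1,0,0,0,1,0,0,0,1,0,0,0,1,0,0,0,1,0,0,0,1,0,0,0,0,0,0,0,0]'

```text
time: 12.48
eef_pos: [0.5674, -0.1854, 0.2903]
tcp_rot: [0.664, 0.242, -0.664, 0.242]
contact_force: [0.5, -0.1, 0.4]
opening: 0.708
```

Run:
```python
from h import *
s=ctrl.get_state();print(s["eef_pos"].tolist(),s["tcp_rot"].tolist(),s["qpos"],s["time"],s["contact_force"]);im=snap("wrist","w5",(220,140,340,240),6)
M=R.from_quat(s["tcp_rot"]).as_matrix();print(np.degrees(np.arctan2(M[1,2],M[0,2])))
print(proj("wrist",[.5665,-.185,.208],s))
```

```text
[0.567362398534574, -0.18544767868712372, 0.29034789749723616] [0.6642766927107304, 0.24237911759474098, -0.6642622768367036, 0.24237257775376983] [-4.85776478e-01  8.38783584e-02  1.72691855e+00  2.19541114e-05
  1.33078893e+00  1.95608048e+00] 12.475 [ 0.52143959 -0.08607555  0.38071622]
-139.90839712509157
[[276.01844468 219.00780717]]
```

View pics/w5.png

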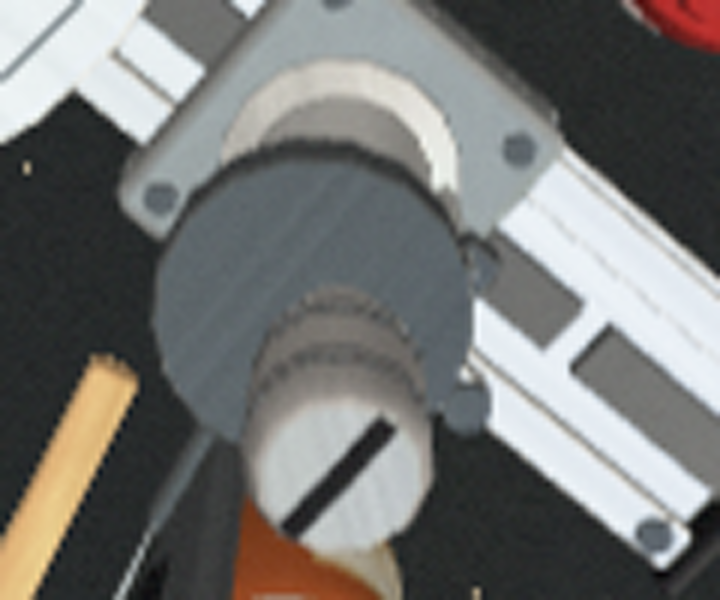

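Run:
```python
from h import *
s4=dict(eef_pos=np.array([0.5677371622342171,-0.18542996413659182,0.2902789801278006]),tcp_rot=R.from_matrix(R.from_euler('z',40.086-90,degrees=True).as_matrix()@np.array([[0,-1,0],[0,0,1],[-1,0,0.]])).as_quat())
s5=ctrl.get_state()
a=onz("wrist",(277.2,216.5),.208,s4);b=onz("wrist",(276.5,219.5),.208,s5);print(a,b,(a+b)/2)
M=R.from_quat(s5["tcp_rot"]).as_matrix();print(((a+b)/2-s5["eef_pos"])@M/.025,M)
```

```text
[ 0.56798877 -0.18384522  0.208     ] [ 0.56600575 -0.18493763  0.208     ] [ 0.56699726 -0.18439143  0.208     ]
[ 3.29337605 -0.04201141 -0.01574016] [[ 3.67352525e-05  6.43764026e-01 -7.65224070e-01]
 [-1.74136726e-05 -7.65224070e-01 -6.43764027e-01]
 [-9.99999999e-01  3.69741955e-05 -1.69004035e-05]]
```

Emit:
move_arm --commands '[1,-0.04,0,0,1,0,0,0,1,0,0,0,1,0,0,0,0.49,0,0,0,0,0,0,0,0,0,0,0]'

```text
time: 13.4
eef_pos: [0.5674, -0.185, 0.1794]
tcp_rot: [0.665, 0.241, -0.664, 0.243]
contact_force: [0.7, 0.5, 0.1]
opening: 0.7
```

Run:
```python
from h import *
s=ctrl.get_state();print(s["eef_pos"].tolist(),s["time"],s["contact_force"]);snap("wrist","w6")
snap("scene","s6",(190,130,340,280),4)
```

```text
[0.5673964911496638, -0.18502871734183138, 0.1794264589824424] 13.4 [0.68040902 0.48532201 0.07464879]
```

View pics/w6.png

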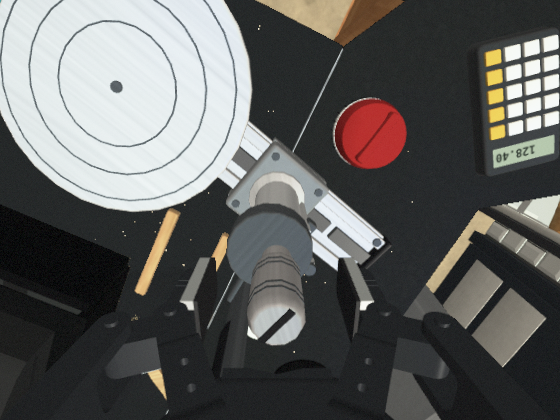

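View pics/s6.png

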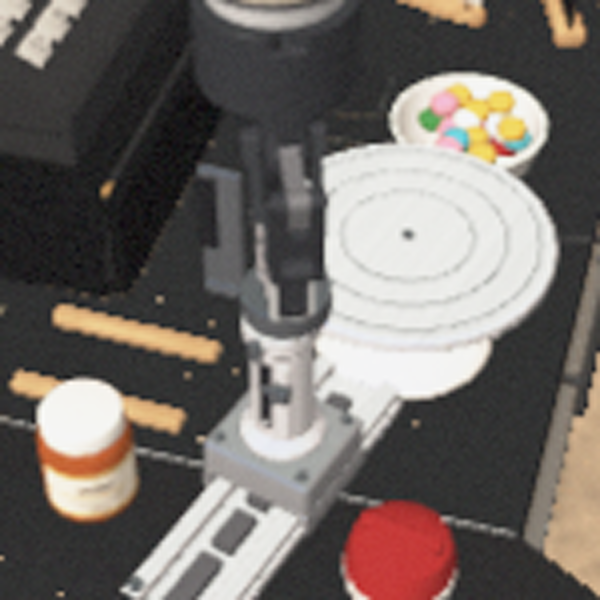

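Emit:
move_arm --commands '[0,0,0,0,0,0,0,0,0,0,0,0,0,0,0,0,0,0,0,0,0,0,0,0]' --jaw 10 --force 60

```text
time: 14.25
eef_pos: [0.5671, -0.1846, 0.1787]
tcp_rot: [0.665, 0.242, -0.664, 0.242]
contact_force: [0.6, 2.3, 4.1]
opening: 0.266
```

Run:
```python
from h import *
s=ctrl.get_state();print(s["eef_pos"].tolist(),s["time"],s["contact_force"],s["wrist_torque"],s["opening"]*85.4)
M=R.from_quat(s["tcp_rot"]).as_matrix();print(np.round(np.array([-1,0,0])@M*1.4,3),np.degrees(np.arctan2(M[1,2],M[0,2])))
```

```text
[0.567124164585968, -0.18459943577431404, 0.17873658727321456] 14.25 [0.60441191 2.33833071 4.13699681] [ 0.35635393 -0.17159678 -0.06878962] 22.73529703499441
[-0.002 -0.9    1.072] -139.99670722935073
```

Emit:
move_arm --commands '[0,-0.1125,0.134,0,0,-0.1125,0.134,0,0,-0.1125,0.134,0,0,-0.1125,0.134,0,0,-0.1125,0.134,0,0,-0.1125,0.134,0,0,-0.1125,0.134,0,0,-0.1125,0.134,0,0,0,0,0,0,0,0,0]'

```text
time: 15.5
eef_pos: [0.5318, -0.1845, 0.1787]
tcp_rot: [0.665, 0.242, -0.664, 0.242]
contact_force: [2.5, 4.1, 6.2]
opening: 0.266
```

Run:
```python
from h import *
s=ctrl.get_state();print(s["eef_pos"].tolist(),s["time"],s["contact_force"],s["wrist_torque"],s["opening"]*85.4)
snap("scene","s7",(190,130,340,280),4);snap("top","t7",(200,100,340,290),4)
```

```text
[0.5318366762022639, -0.1844512679134236, 0.1787078800813374] 15.5 [2.54160907 4.08558656 6.18209777] [ 0.58252266 -0.39529805 -0.0054436 ] 22.737793879473582
```

View pics/s7.png

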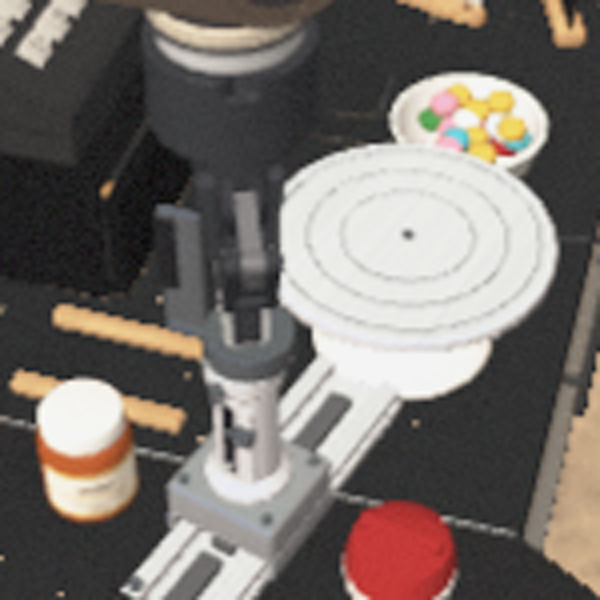

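View pics/t7.png

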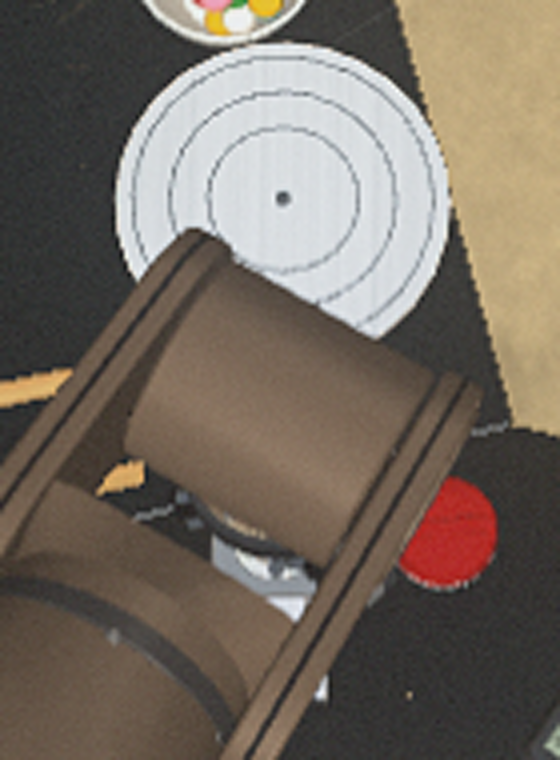

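Run:
```python
from h import *
for a,b in [((302,476),(266,519)),((222,437),(184,479)),((342,420),(314,461))]:
    A=onz("scene",(190+a[0]/4,130+a[1]/4),.047);B=onz("scene",(190+b[0]/4,130+b[1]/4),.047);print(A,B,B-A)
```

```text
[ 0.541684  -0.2122405  0.047    ] [ 0.50659093 -0.21114318  0.047     ] [-3.50930655e-02  1.09731955e-03  1.11022302e-16]
[ 0.54259232 -0.15932717  0.047     ] [ 0.50674601 -0.15816669  0.047     ] [-3.58463114e-02  1.16048027e-03 -2.22044605e-16]
[ 0.58802388 -0.21042706  0.047     ] [ 0.5541708  -0.21237345  0.047     ] [-0.03385307 -0.00194639  0.        ]
```

Emit:
move_arm --commands '[-0.2,0,0,0,-0.2,0,0,0,-0.2,0,0,0,-0.2,0,0,0,-0.2,0,0,0,-0.17,0,0,0,0,0,0,0,0,0,0,0]'

```text
time: 16.6
eef_pos: [0.5315, -0.1843, 0.2057]
tcp_rot: [0.665, 0.242, -0.664, 0.241]
contact_force: [5.1, 1.7, -2.5]
opening: 0.27
```

Run:
```python
from h import *
s=ctrl.get_state();print(s["eef_pos"].tolist(),s["time"],s["contact_force"],s["wrist_torque"],s["opening"]*85.4,s["qpos"])
snap("scene","s8",(220,190,290,260),8)
print(proj("scene",[[.509,-.184,.07],[.509,-.184,.099]]))
```

```text
[0.5315076652934679, -0.18433207359903372, 0.20572728580264538] 16.6 [ 5.05985484  1.74774093 -2.49071625] [ 0.35305726 -0.8648513   0.01596481] 23.034080833442513 [-5.14597395e-01  7.62613171e-02  1.89274371e+00  1.10822672e-03
  1.17288938e+00  1.92876420e+00]
[[246.05536413 247.05441405]
 [245.50044111 238.10615615]]
```

View pics/s8.png

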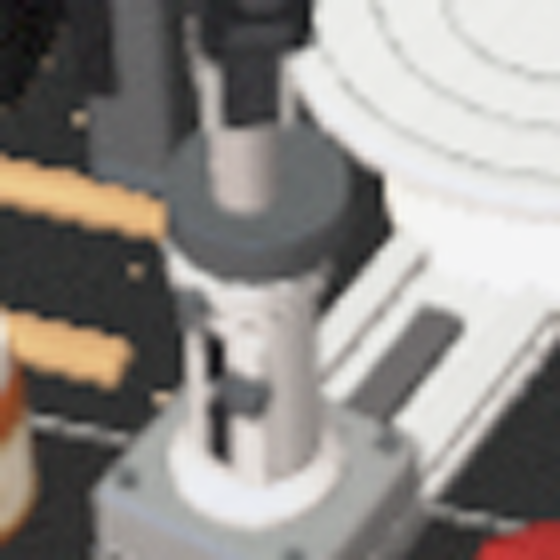

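Emit:
move_arm --commands '[-0.09,0,0,0,0,0,0,0]'

```text
time: 16.9
eef_pos: [0.5315, -0.1843, 0.2078]
tcp_rot: [0.665, 0.242, -0.664, 0.241]
contact_force: [5.5, 1.5, -1.8]
opening: 0.266
```

Run:
```python
from h import *
s=ctrl.get_state();print(s["eef_pos"].tolist(),s["time"],s["contact_force"],s["opening"]*85.4)
im=np.mean([ctrl.read_camera("scene").astype(float)[:,:,::-1] for _ in range(4)],0)
cv2.imwrite("pics/s9.png",cv2.resize(im[222:255,235:265].astype(np.uint8),None,fx=18,fy=18,interpolation=cv2.INTER_CUBIC))
print(im.max(2)[228:250,240:258].astype(int))
s=ctrl.get_state();print(s["eef_pos"].tolist())
```

```text
[0.5314641073575668, -0.18434956334179048, 0.20781666775084412] 16.9 [ 5.51892441  1.52144446 -1.78171515] 22.69757666194586
[[ 50  50  88 106  99  98 152 210 223 222 219 216 208 200 189 190 172 158]
 [ 49  47  84 102 111 121 159 189 219 227 225 220 215 198 168 178 175 157]
 [ 50  48  84  99 117 134 185 218 230 222 200 198 214 210 184 177 170 159]
 [ 48  49  62 130 148 117 134 192 223 222 213 211 212 208 195 182 169 158]
 [ 49  49  49 159 184 122  58 105 196 224 228 228 221 207 194 180 169 157]
 [ 51  50  50 167 194 130  41  42 186 224 228 230 217 203 193 182 171 157]
 [ 50  51  51 166 212 151  43  42 186 225 228 228 206 192 192 181 168 158]
 [ 51  51  49 164 217 162  43  39 162 217 228 227 200 188 193 182 171 158]
 [ 49  51  50 163 216 166  72  57 127 160 198 223 201 183 190 183 169 158]
 [ 50  51  56 159 205 184 131  86  95 106 134 158 149 153 178 183 171 158]
 [ 47  55 104 171 190 190 151 101 102 111 111 108 106 121 170 183 170 159]
 [180 143 140 181 204 176 108  77  93 106 107 113  94 109 166 183 171 158]
 [146 154 163 181 212 169  70  47  85 101 103 102  82 126 176 184 171 159]
 [128 162 169 179 211 169  71  44  75 108 109  95 103 150 183 183 173 159]
 [159 167 175 189 213 180  94  43  98 176 181 150 161 175 185 183 173 159]
 [168 173 197 210 215 185 103  42 110 197 220 216 202 181 184 184 172 160]
 [168 187 218 217 216 185 102  41 108 196 226 228 217 188 184 184 173 161]
 [170 199 227 226 220 185 102  42 110 197 225 227 220 192 185 184 173 160]
 [170 216 234 233 227 202 127  44 110 199 224 227 219 192 186 186 173 160]
 [167 218 234 234 231 223 194 127 119 198 225 227 220 192 186 186 174 161]
 [169 210 231 235 236 231 226 217 192 209 225 227 221 187 182 186 173 166]
 [170 194 227 238 239 239 238 233 226 223 225 227 225 193 181 186 203 220]]
[0.531480417012596, -0.184353844466786, 0.20785257812160413]
```

View pics/s9.png

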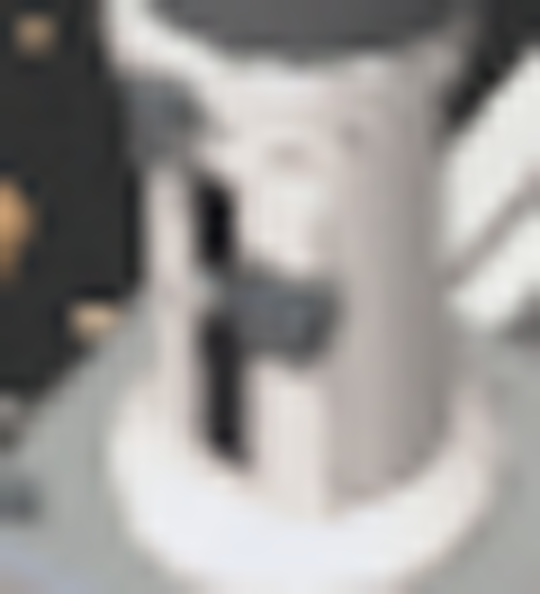

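Emit:
move_arm --commands '[0,0.026,-0.031,0,0,0,0,-1,0,0,0,-1,0,0,0,-1,0,0,0,-1,0,0,0,-1,0,0,0,-1,0,0,0,-1,0,0,0,-1]'

```text
time: 18.23
eef_pos: [0.532, -0.1846, 0.2078]
tcp_rot: [-0.541, -0.456, 0.541, -0.455]
contact_force: [3.4, 1.5, -3.3]
opening: 0.266
```

```bash
cat > st.py <<'E'
from h import *
s=ctrl.get_state();M=R.from_quat(s["tcp_rot"]).as_matrix()
print(np.round(s["eef_pos"],4),s["time"],"F",np.round(s["contact_force"],1),"T",np.round(s["wrist_torque"],2),"op",round(s["opening"]*85.4,1),"th",round(np.degrees(np.arctan2(M[1,2],M[0,2])),1),"q6",round(s["qpos"][5],2))
E
python3 st.py
```

```text
[ 0.532  -0.1846  0.2078] 18.225 F [ 3.4  1.5 -3.3] T [ 0.07 -0.74 -0.11] op 22.7 th -99.9 q6 1.23
```

Emit:
move_arm --commands '[0,0,0,-1,0,0,0,-1,0,0,0,-1,0,0,0,-1,0,0,0,-1]'

```text
time: 18.85
eef_pos: [0.5326, -0.1849, 0.2078]
tcp_rot: [0.43, 0.561, -0.43, 0.561]
contact_force: [6.3, -0.7, -4.8]
opening: 0.265
```

```bash
python3 st.py
python3 - <<'E'
from h import *
snap("scene","s10",(190,130,340,280),4)
E
```

```text
[ 0.5326 -0.1849  0.2078] 18.85 F [ 6.3 -0.7 -4.8] T [ 0.1  -0.97 -0.2 ] op 22.6 th -74.9 q6 0.79
```

View pics/s10.png

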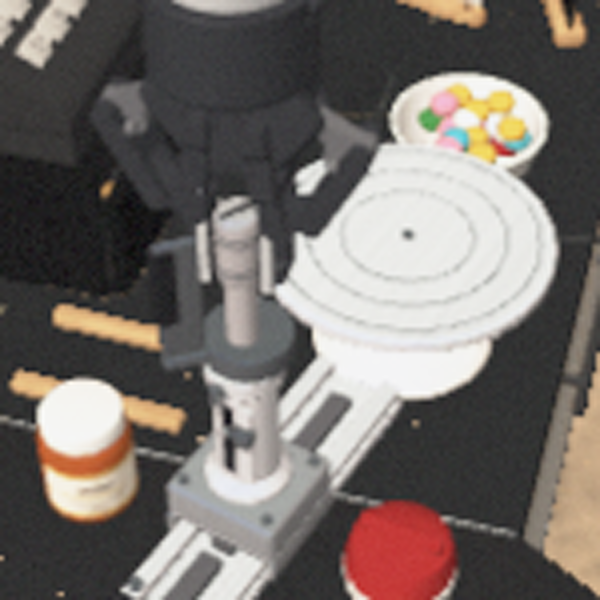

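Emit:
move_arm --commands '[0,0.039,0.01,-1,0,0,0,-1,0,0,0,-1]'

```text
time: 19.27
eef_pos: [0.5332, -0.1849, 0.2077]
tcp_rot: [0.353, 0.613, -0.353, 0.612]
contact_force: [5.3, 0.6, -4.6]
opening: 0.265
```

```bash
python3 st.py
```

```text
[ 0.5332 -0.1849  0.2077] 19.275 F [ 5.3  0.6 -4.6] T [ 0.17 -0.69 -0.13] op 22.6 th -59.9 q6 0.53
```

Emit:
move_arm --commands '[0,0,0,-1,0,0,0,-1]'

```text
time: 19.52
eef_pos: [0.5333, -0.1847, 0.2077]
tcp_rot: [0.298, 0.642, -0.298, 0.641]
contact_force: [5.1, 1.5, -5.4]
opening: 0.263
```

```bash
python3 st.py
python3 - <<'E'
from h import *
snap("scene","s11",(200,150,300,250),6)
E
```

```text
[ 0.5333 -0.1847  0.2077] 19.525 F [ 5.1  1.5 -5.4] T [ 0.36 -0.85 -0.18] op 22.5 th -49.9 q6 0.36
```

View pics/s11.png

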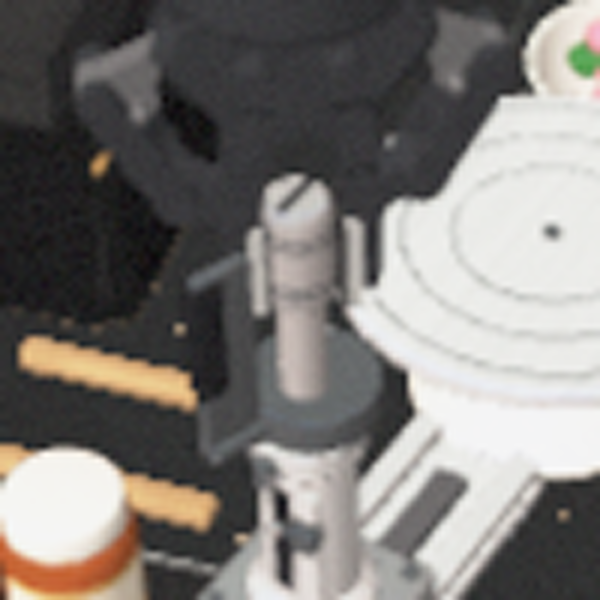

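Run:
```python
from h import *
b=onz("scene",(200+195/6,150+284/6),.223);a=onz("scene",(200+243/6,150+261/6),.223);print(a,b,np.degrees(np.arctan2(*(b-a)[[1,0]])))
b=onz("scene",(200+212/6,150+460/6),.141);print(b, np.degrees(np.arctan2(b[1]+.1865,b[0]-.537)))
L=np.array([.537,-.1865])
for d in (130,140,150,160,169):
    u=np.array([np.cos(np.radians(d)),np.sin(np.radians(d))])
    print(d,[((proj("scene",np.r_[L+r*u,z])[0]-[200,150])*6).round() for r,z in ((24,.223),(46,.223),(46,.141)) for r in [r/1000]])
```

```text
[ 0.50854319 -0.17915001  0.223     ] [ 0.49233984 -0.17236146  0.223     ] 157.26827448050554
[ 0.49419278 -0.17165154  0.141     ] 160.8699773407269
130 [array([237., 225.]), array([167., 232.]), array([184., 412.])]
140 [array([240., 233.]), array([171., 249.]), array([188., 429.])]
150 [array([244., 241.]), array([180., 265.]), array([197., 445.])]
160 [array([251., 249.]), array([193., 279.]), array([209., 460.])]
169 [array([259., 255.]), array([209., 291.]), array([223., 472.])]
```

Emit:
move_arm --commands '[0,0,0,-1,0,0,0,-0.5]'

```text
time: 19.82
eef_pos: [0.5334, -0.1844, 0.2076]
tcp_rot: [0.256, 0.66, -0.256, 0.659]
contact_force: [6.0, 0.8, -4.8]
opening: 0.264
```

```bash
python3 st.py
python3 - <<'E'
from h import *
snap("scene","s12",(200,150,300,250),6)
E
```

```text
[ 0.5334 -0.1844  0.2076] 19.825 F [ 6.   0.8 -4.8] T [ 0.27 -0.79 -0.13] op 22.5 th -42.5 q6 0.23
```

View pics/s12.png

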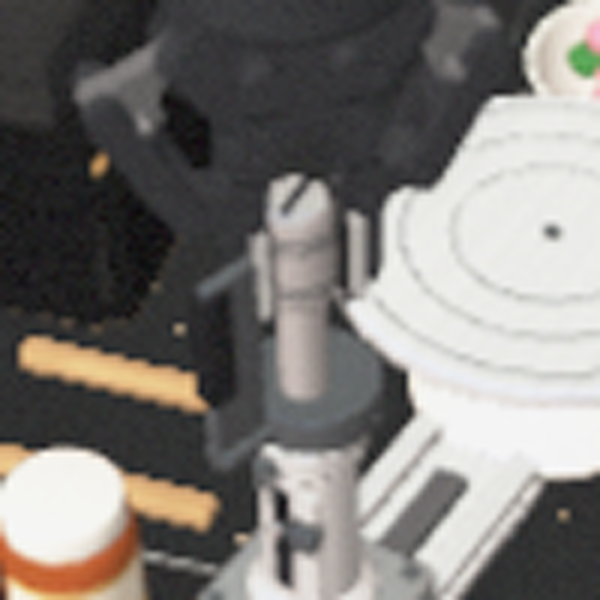

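Emit:
move_arm --commands '[0,0,0,-0.7,0,0,0,0]'

```text
time: 20.12
eef_pos: [0.5334, -0.1843, 0.2076]
tcp_rot: [0.237, 0.667, -0.236, 0.666]
contact_force: [6.0, 1.2, -3.5]
opening: 0.262
```

```bash
python3 st.py
python3 - <<'E'
from h import *
print(ctrl.get_state()["joint_efforts"])
snap("scene","s13",(200,150,300,250),6)
E
```

```text
[ 0.5334 -0.1843  0.2076] 20.125 F [ 6.   1.2 -3.5] T [ 0.36 -0.85 -0.08] op 22.4 th -39.0 q6 0.17
[ -1.66542817 -33.73209    -28.31041574  -0.96100733   0.9411544
  -0.17912064]
```

View pics/s13.png

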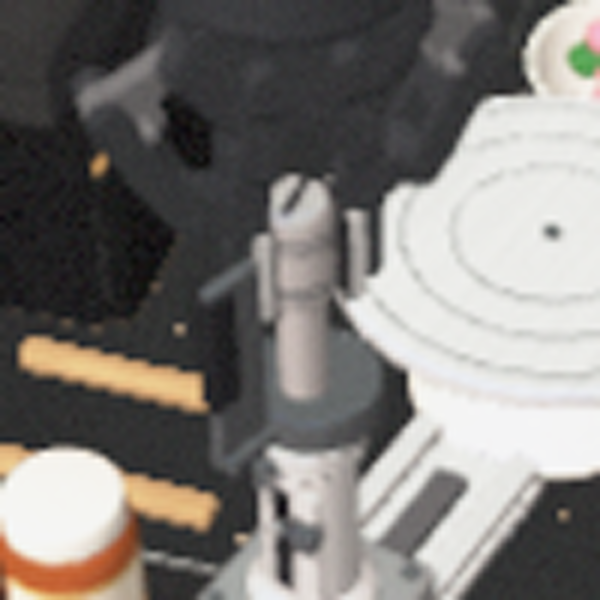

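Emit:
move_arm --commands '[0,0,0,-0.8,0,0,0,0]'

```text
time: 20.42
eef_pos: [0.5336, -0.1836, 0.2076]
tcp_rot: [0.215, 0.675, -0.212, 0.674]
contact_force: [7.0, 4.5, -4.1]
opening: 0.262
```

```bash
python3 st.py
python3 - <<'E'
from h import *
print(ctrl.get_state()["joint_efforts"])
im=snap("scene","s14",(200,150,300,250),6)
E
```

```text
[ 0.5336 -0.1836  0.2076] 20.425 F [ 7.   4.5 -4.1] T [ 0.54 -0.83 -0.51] op 22.4 th -35.1 q6 0.1
[ -2.5640586  -33.49594474 -28.43472719  -1.46562684   0.81783587
  -0.55706564]
```

View pics/s14.png

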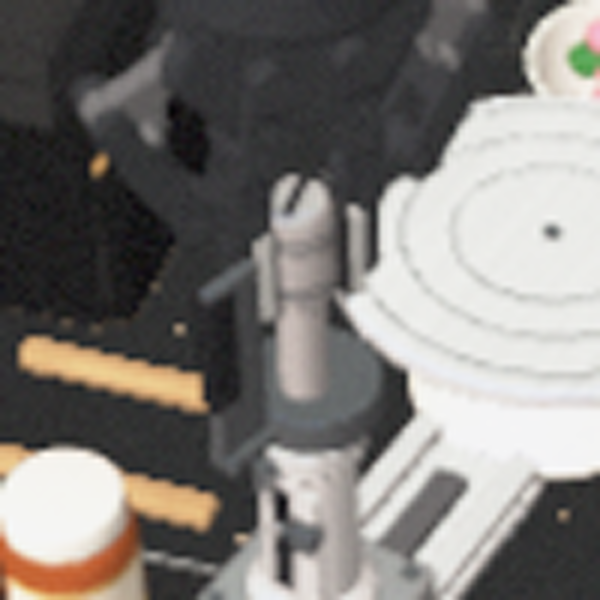

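Emit:
move_arm --commands '[0,0,0,-0.5,0,0,0,0]'

```text
time: 20.72
eef_pos: [0.5336, -0.1831, 0.2076]
tcp_rot: [0.201, 0.679, -0.198, 0.678]
contact_force: [7.4, 4.9, -3.4]
opening: 0.263
```

```bash
python3 st.py
python3 - <<'E'
from h import *
im=snap("scene","s15")
a=cv2.imread("pics/s13_full.png")[:,:,::-1] ;
ims={k:cv2.cvtColor(cv2.imread(f"pics/s{k}_full.png"),cv2.COLOR_BGR2GRAY) for k in(12,13,14,15)}
for k,g in ims.items():
    print(k, g[200,228:248], g[220,230:250])
E
```

```text
[ 0.5336 -0.1831  0.2076] 20.725 F [ 7.4  4.9 -3.4] T [ 0.74 -0.91 -0.75] op 22.4 th -32.7 q6 0.06
12 [ 49  51  50  47  44  54  51  42  33  30  49  66  68  68  81 147 173 127
 143 168] [ 45  51  51  48  85  94  78  71  67  72  65  70  67  72  89 100 101 104
 108 104]
13 [ 48  47  50  46  49  57  68  57  42  39  33  60  68  69  68 125 163 139
 132 158] [ 51  47  50  47  54  83  90  73  66  69  68  61  69  68  83  98 102 103
 105 107]
14 [ 51  51  52  45  43  58  70  59  40  34  32  59  66  68  66 140 163 145
 115 146] [ 47  46  46  53  57  86  92  75  65  68  67  70  66  64  83  98 101 101
 107 108]
15 [ 52  53  48  46  46  57  70  63  46  41  38  58  70  67  65 126 157 148
 121 143] [ 49  48  48  50  59  86  91  73  66  66  68  69  70  62  84  98 100 103
 104 107]
```

Emit:
move_arm --commands '[0,0.03,0.02,0.6,0,0,0,0,0,0,0,0]'

```text
time: 21.15
eef_pos: [0.5337, -0.1836, 0.2077]
tcp_rot: [0.216, 0.674, -0.215, 0.672]
contact_force: [4.8, 2.4, -7.4]
opening: 0.265
```

```bash
python3 st.py
python3 - <<'E'
from h import *
im=np.mean([ctrl.read_camera("scene").astype(float)[:,:,::-1] for _ in range(4)],0)
print(im.max(2)[228:245,240:256].astype(int))
im=im.astype(np.uint8);cv2.imwrite("pics/s16.png",cv2.resize(im[130:280,190:340],None,fx=4,fy=4,interpolation=cv2.INTER_CUBIC))
snap("wrist","w16");snap("top","t16")
E
```

```text
[ 0.5337 -0.1836  0.2077] 21.15 F [ 4.8  2.4 -7.4] T [ 0.42 -0.78 -0.47] op 22.7 th -35.5 q6 0.11
[[ 55  52  86 106 100  97 152 212 223 222 220 217 210 198 189 190]
 [ 49  48  83 100 112 121 157 187 218 226 226 221 215 194 167 180]
 [ 50  48  85 100 119 135 185 220 229 222 200 198 213 207 185 178]
 [ 52  52  63 132 148 117 133 193 223 221 214 209 212 208 195 181]
 [ 49  49  48 160 185 122  58 103 197 224 229 229 223 211 193 183]
 [ 49  48  48 166 194 129  43  39 185 225 228 229 218 205 192 182]
 [ 49  51  49 166 211 152  42  43 161 217 228 228 205 192 194 182]
 [ 49  50  47 164 216 161  40  43 148 211 228 227 200 183 190 183]
 [ 49  49  50 164 216 164  66  57 125 159 187 217 200 180 187 182]
 [ 49  49  58 157 196 183 139  89  97 107 122 151 149 145 175 183]
 [ 49  56 105 171 189 192 156 104 105 113 111 107 107 116 167 183]
 [180 143 142 181 206 179 111  76  97 106 110 110  95 110 167 184]
 [148 155 164 181 211 170  71  46  85 100 103 100  82 127 178 183]
 [129 161 169 181 212 179  93  44  73 107 108  94 104 151 183 185]
 [159 168 175 191 213 185 101  43  99 174 181 150 162 174 184 185]
 [169 173 197 209 216 185 103  45 110 198 221 216 202 182 183 183]
 [167 188 218 217 216 184 102  41 111 197 226 228 217 189 185 184]]
```

View pics/s16.png

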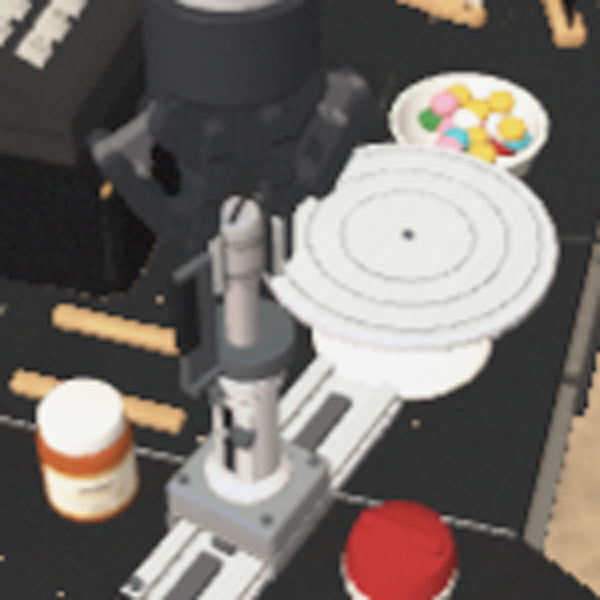

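View pics/w16.png

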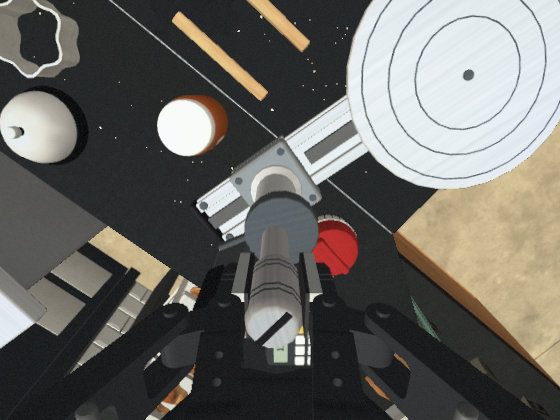

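```bash
python3 - <<'E'
from h import *
g=cv2.cvtColor(cv2.cvtColor(ctrl.read_camera("scene"),cv2.COLOR_RGB2BGR),cv2.COLOR_BGR2GRAY);print(g[200,228:248], g[220,230:250])
a=cv2.imread("pics/scene0.png").astype(int);b=ctrl.read_camera("scene")[:,:,::-1].astype(int)
for n,(x0,y0,x1,y1) in dict(jar=(197,222,227,262),timer=(273,253,307,288)).items(): print(n,np.abs(a-b)[y0:y1,x0:x1].mean())
print(ctrl.sign_off())
E
python3 st.py
```

```text
[ 50  51  51  46  48  52  66  59  41  41  29  55  70  68  68 126 158 143
 113 145] [ 49  52  49  47  52  84  93  76  66  68  64  67  67  68  83  97 102 102
 105 108]
jar 1.4783333333333333
timer 2.112324929971989
the job is handed in; nothing more can be done
None
the job is handed in; nothing more can be done
```

The smoother is set up for the next larger cake, and I signed off at about 21.5 s with the arm still holding the post. No verdict was reported.

- **Carriage:** I gripped the post and drew the carriage one station away from the turntable. The gripper moved 35.3 mm and the block moved 34 to 36 mm in the scene picture. It sat still afterwards, with about 5 N of sideways load left, below the 11 N that breaks it out.
- **Post height:** I measured the pointer about 29.3 mm above the pin's lowest place and lifted the post 29.1 mm by the gripper's height reading. After locking, the pin and pointer tip were at the same picture row, to within about 1 mm. The first lift came out 2.3 mm short, so I raised the post a little more before touching the lever.
- **Lever:** I swung the blade round with the finger's flank until it stopped moving. It stayed put while the torque rose to 0.75 N m, at about 168° against an expected 169°. I then eased the push to about 0.5 N m, and the blade had not moved in the pictures.
- **Bystanders:** The jar and timer look unchanged from the first picture, and the pointer kept its place on the sleeve.

The camera estimates of the post's sideways position differed by about 2 to 3 mm. I averaged two opposite wrist views before gripping. About 5 to 8 N of upward and sideways load stayed on the locked post at the end.

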